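# Nest the lab pans with fanned handles and cover them

### The arm

A 6-joint arm with a two-finger parallel gripper is mounted at the origin on the work surface. World frame = base frame: x ahead of the robot, y to its left, z up, the work surface at z = 0. Lengths are in m, angles in rad, forces in N, time in s.
With the tool pointing down it reaches from about 0.375 to 0.9 m from the base axis. Payload 3.1 kg.
Tool frame: the origin (TCP) lies where the fingers leave the gripper's body, on its centre line; the fingertips stand 70 mm ahead of it and the grasp point (between the pads) lies 51 mm ahead of it; z points along the fingers, y is the line along which they close (so a half turn about z gives the same grasp; the last joint's range is limited). The gripper opens to 87 mm and grips with 3 to 60 N. Pads are 19 mm wide; open, the fingers measure 117 mm over their backs; the gripper's body (75 mm by 190 mm) begins 51 mm behind the grasp point.
Start: joints at [-1.349, 0.527, 1.433, -0, 1.181, -0.178], TCP at [0.243, -0.576, 0.292] pointing down, gripper open.
Joint ranges: [-3.08, 3.08], [-0.75, 2.2], [0.22, 2.44], [-1.43, 4.57], [0, 2.65], [-2.85, 2.85]. Speed limits (rad/s): [2.79, 2.79, 3.14, 3.14, 3.14, 3.14].

### API

Orientations are given as a unit quaternion [x, y, z, w].
In Python, from rig import robot gives the robot as it stands.
- The arm moves only by the tool send_rows, never from a script. Its argument "deltas" is text: rows parted by semicolons, each of 7 numbers parted by spaces: the shift along the tool's x, y, z in mm, then the turn, a rotation vector about the tool's x, y, z in degrees, then the opening, from 0 (shut) to 1 (fully open). A call has 1 to 10 rows; each row shifts and turns the commanded pose from where the row before left it, along the tool's axes as they then stand; what a row does not reach is not made up. A row lasts 1/8 s, in which the tool goes at most 62.5 mm and 10.7 degrees, less where a joint would pass 70% of its speed; a pose out of reach is approached as far as the arm can. A call is refused whole if a number of a shift passes 62.5 or a number of a turn 10.7, either way. A call with a gripper value outside its range is refused whole. The fingers move at their own pace and stop on an object; "newtons" is the grip in N (left out, the last holds). Time passes only in rows, so rows that do not move let the fingers close. It gives the time, the measured TCP pose, the force, the opening and the grip force at its end, in the units of the state.
- robot.get_obs(): the state, without advancing time (a new reading comes with each control period).
- robot.camera(name): name is "scene" or "top"; returns a dict with "image" (480x640x3 uint8, red, green, blue), "depth" (480x640 float32, m along the optical axis (not along the pixel's ray), 0 where there is no reading), "fovy" (degrees; the focal length in pixels is half the picture's height over the tangent of half this angle, whatever the lens; pixels are square), "cx", "cy" (the principal point, pixels), "rvec" (rotation vector, rad) and "tvec" (3), from world to camera coordinates, as OpenCV has them. Camera axes: x right, y down, z forward; pixel columns grow to the right and rows downward; lengths in m; the calibration is good to about 2 mm. A picture is of the moment at which its call begins.
- robot.hand_in(): hands the job in; it is judged then, once.
Trained networks look in the newest picture that a camera, given by its name, has taken for a name from the list of things; names that differ only in an ending like _2 or _b are one class to them, and where a whole thing is asked for, a point or a joint stands for the part that bears it (a point fixed in the world has none). Each returns a list of dicts, best first, with "p" (0 to 1); they miss things now and then, are a little off and sometimes report something else, mostly with a low value. They report only what shows in the picture. A call takes as long as a camera call.
- robot.find_in(camera, thing): "box" ([left, top, right, bottom] in pixels, round what is visible of it).
- robot.cut_out(camera, thing): "region" (480x640 bool, what is visible of it) and "box" ([left, top, right, bottom] in pixels, round what is visible of it).
The state is a dict: "time": time; "q": joint angles; "joint_velocities": joint speeds; "joint_torque": joint torques, N m; "position": TCP position; "tool_rot": TCP orientation; "ft_force": force on the tool from outside, world axes, zero at the start; "moment": the same for the moment, N m; "grip_width": finger opening in m; "grip_force": force on a finger pad.
Only numpy, scipy, OpenCV 4.12 (cv2) and the standard library are available. Lean on these libraries where they do the work, as an engineer would, in place of code of your own. Each camera call takes 0.05 s, during which the arm holds its last target. There are 200 camera calls.

### The job

Tidy the pans: take the medium pan (blue handle) off its slanted stand and nest it upright in the large pan on the cork mat, then nest the small pan (red handle) in the medium one, and last lay the lid on the small pan so that it sits flat. Fan the handles: each handle should be turned about 45 degrees from the one beneath it, both in the same direction of turn. Set things down without dropping them, let go of everything, and leave the large pan standing on its mat and the other bench things where they are.

Things in the scene. Friction and masses are not known exactly. Their poses are not given: they have to be found in the camera images.
- cork_mat_center (a point): Centre of the round cork mat, 150 mm across and 6 mm thick, 3 mm above the bench. Fixed. The large pan stands on it.
- large_pan_center (a point): Large steel pan, open and tapered: rim 130 mm across, base 100 mm, 44 mm high, wall 3 mm, floor 4 mm thick. This point lies on its axis, 22 mm above its underside. z runs up out of the mouth, x from the axis along the handle. Stands on the cork mat.
- large_pan_grip (a point): Centre of the black sleeve of the large pan's straight level handle, 105 mm out from the pan's axis along x, 40 mm above its underside. The sleeve is 50 mm long, 14 mm wide, 18 mm tall, on a thin shank. Same axes as the pan. Sleeves are too tall to lie one right above another.
- medium_pan_center (a point): Medium steel pan, open and tapered: rim 104 mm across, base 76 mm, 52 mm high, wall 3 mm, floor 4 mm thick. This point lies on its axis, 26 mm above its underside. z runs up out of the mouth, x from the axis along the handle. Starts on its stand. Nested, its underside is 4 mm above that of the large pan, with about 9 mm of sideways play.
- medium_pan_grip (a point): Centre of the blue sleeve of the medium pan's straight level handle, 105 mm out from the pan's axis along x, 48 mm above its underside. The sleeve is 50 mm long, 14 mm wide, 18 mm tall, on a thin shank. Same axes as the pan. Sleeves are too tall to lie one right above another.
- small_pan_center (a point): Small steel pan, open and tapered: rim 78 mm across, base 54 mm, 60 mm high, wall 3 mm, floor 4 mm thick. This point lies on its axis, 30 mm above its underside. z runs up out of the mouth, x from the axis along the handle. Starts on its stand. Nested, its underside is 4 mm above that of the medium pan, with about 8 mm of sideways play.
- small_pan_grip (a point): Centre of the red sleeve of the small pan's straight level handle, 97 mm out from the pan's axis along x, 56 mm above its underside. The sleeve is 50 mm long, 14 mm wide, 18 mm tall, on a thin shank. Same axes as the pan. Sleeves are too tall to lie one right above another.
- medium_stand: White stand of the medium pan, fixed: a board 130 x 120 mm sloping 30 degrees, its low edge, with a 6 mm blue lip, towards the robot. The pan stands on it, handle roughly up the slope. Origin on the bench 46 mm below the board under the pan; z up, x level in the direction of the up-slope. The stands may have swapped sides.
- small_stand: White stand of the small pan, fixed: a board 130 x 120 mm sloping 30 degrees, its low edge, with a 6 mm blue lip, towards the robot. The pan stands on it, handle roughly up the slope. Origin on the bench 46 mm below the board under the pan; z up, x level in the direction of the up-slope. The stands may have swapped sides.
- lid_knob (a point): Lid, lying flat on the bench at the start: steel disc 86 mm across, 4 mm thick, with an upright yellow knob 18 mm across, 33 mm tall, and under the disc a round step 56 mm across, 5 mm deep that drops inside the small pan's rim (mouth 72 mm). This point is on the knob's axis, 23 mm above the disc's top, 32 mm above the step's underside. z up.
- amber_bottle: Small amber bottle, black cap, 70 mm tall. Bystander, loose; leave it alone. Origin at the middle of its underside.
- white_vial: Small white jar, red cap, 55 mm tall. Bystander, loose; leave it alone. Origin at the middle of its underside.
- beaker: Glass beaker, 66 mm across, 85 mm tall. Bystander, loose; leave it alone. Origin at the middle of its underside.
- tape_ring: Red ring lying flat, 72 mm across, 18 mm high. Bystander, loose; leave it alone. Origin at the middle of its underside.
- reagent_bottle: White reagent bottle, red cap, 150 mm tall. Bystander, loose; leave it alone. Origin at the middle of its underside.
- powder_jar: White jar, blue cap, 90 mm tall. Bystander, loose; leave it alone. Origin at the middle of its underside.

How it is judged:
By the outcome, as a careful person would: the job done as asked, in the order asked, and still so for the second after the job is handed in, with the robot touching nothing.
It also fails if it takes over 72 s, if anything falls off the work surface, if the arm or the gripper's body presses on something with over 40 N, if the wrist force passes 120 N, or if a joint passes its speed limit or range.

## Working session

There is one attempt and no reset: what is moved stays moved. The work goes in short steps, Python scripts to look and compute and a tool call to move; the robot and the scene stay as the last step left them, time stands still between calls to the robot, and variables do not carry over. Pictures are saved under pics/ and viewed, at most 10 in all, crops included, and the job is handed in when it is done.

Besides the shell and the picture viewer there is one more tool, called as name(argument=value, ...) on one line, values as JSON. send_rows: Moves the arm, as the interface text tells. Its arguments: {"type":"object","properties":{"deltas":{"type":"string"},"newtons":{"type":"number"}},"required":["deltas"]}

```bash
mkdir -p pics
cat > h.py <<'E'
import numpy as np, cv2
from scipy.spatial.transform import Rotation as R
from rig import robot
def shot(n):
    c=robot.camera(n); c['R'],_=cv2.Rodrigues(np.array(c['rvec'],float)); c['t']=np.array(c['tvec'],float).ravel()
    c['f']=240/np.tan(np.radians(c['fovy'])/2)
    d=c['depth']; v,u=np.mgrid[:480,:640]
    P=np.stack([(u-c['cx'])/c['f']*d,(v-c['cy'])/c['f']*d,d],-1)
    c['W']=(P-c['t'])@c['R']; c['ok']=d>0
    return c
def save(c,name): cv2.imwrite('pics/'+name,c['image'][:,:,::-1])
def pts(c,reg): return c['W'][reg&c['ok']]
E
python3 - <<'E'
from h import *
np.set_printoptions(precision=4,suppress=True)
o=robot.get_obs();print(o['time'],o['position'],o['tool_rot'],o['grip_width'])
cs={n:shot(n) for n in('scene','top')}
for n,c in cs.items():
    save(c,n+'0.png'); print(n,'cam at',-c['R'].T@c['t'])
    for t in ['large_pan_center','large_pan_grip','medium_pan_center','medium_pan_grip','small_pan_center','small_pan_grip','lid_knob','medium_stand','small_stand','beaker','reagent_bottle','powder_jar','tape_ring','amber_bottle','white_vial']:
        for r in robot.cut_out(n,t)[:1]:
            p=pts(c,r['region'])
            if len(p): print(n,t,round(r['p'],2),np.round(r['box']),len(p),'med',np.median(p,0),'lo',np.percentile(p,2,0),'hi',np.percentile(p,98,0))
E
```

```text
0.0 [ 0.2432 -0.5751  0.2913] [ 0.9801  0.1986 -0.     -0.0011] 0.0868810868337967
scene cam at [1.018  0.5888 0.6344]
scene large_pan_center 0.86 [305. 246. 392. 297.] 2622 med [0.5055 0.0343 0.0277] lo [ 0.4205 -0.0198  0.0075] hi [0.5808 0.0996 0.054 ]
scene large_pan_grip 0.83 [303. 244. 393. 293.] 2647 med [0.5049 0.032  0.0273] lo [ 0.4172 -0.0215  0.0064] hi [0.5808 0.0996 0.054 ]
scene medium_pan_center 0.71 [226. 159. 284. 194.] 1044 med [ 0.4662 -0.3177  0.0794] lo [ 0.3702 -0.5283  0.0014] hi [ 0.547  -0.2849  0.1491]
scene medium_pan_grip 0.56 [229. 157. 288. 198.] 1070 med [ 0.4651 -0.3178  0.0786] lo [ 0.3635 -0.5283 -0.0005] hi [ 0.5461 -0.2849  0.1489]
scene small_pan_center 0.61 [424. 292. 489. 338.] 1840 med [0.491  0.3109 0.0877] lo [0.4243 0.271  0.0559] hi [0.563  0.3408 0.1557]
scene small_pan_grip 0.56 [226. 158. 283. 196.] 999 med [ 0.4678 -0.3163  0.0808] lo [ 0.396  -0.3815  0.0441] hi [ 0.5473 -0.2846  0.15  ]
scene lid_knob 0.61 [306. 340. 358. 380.] 1574 med [0.6746 0.2045 0.0089] lo [0.6314 0.1608 0.0034] hi [0.7088 0.2388 0.0416]
scene medium_stand 0.58
[... 2351 characters left out ...]
43  -0.224   0.0013] hi [ 0.7017 -0.1647  0.0891]
top reagent_bottle 0.35 [267. 334. 283. 352.] 244 med [0.3572 0.1492 0.047 ] lo [ 0.3388  0.135  -0.0005] hi [0.3722 0.1705 0.0736]
top powder_jar 0.64 [467. 165. 500. 198.] 923 med [ 0.7118 -0.3342  0.088 ] lo [ 0.6874 -0.3724  0.0005] hi [ 0.7431 -0.3119  0.0953]
top tape_ring 0.84 [301. 146. 334. 181.] 334 med [0.7724 0.0392 0.0185] lo [0.7413 0.0057 0.0074] hi [0.807  0.0718 0.0237]
top amber_bottle 0.63 [262. 331. 280. 353.] 207 med [0.3576 0.1513 0.0483] lo [0.3395 0.1367 0.0265] hi [0.3722 0.1685 0.0737]
top white_vial 0.69 [398. 322. 417. 340.] 212 med [ 0.3759 -0.1554  0.0543] lo [ 0.3612 -0.1816 -0.0011] hi [ 0.389  -0.1431  0.0611]
```

View pics/top0.png

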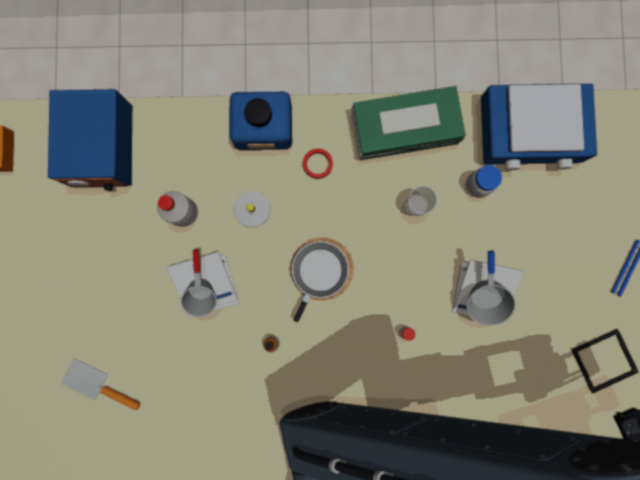

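View pics/scene0.png

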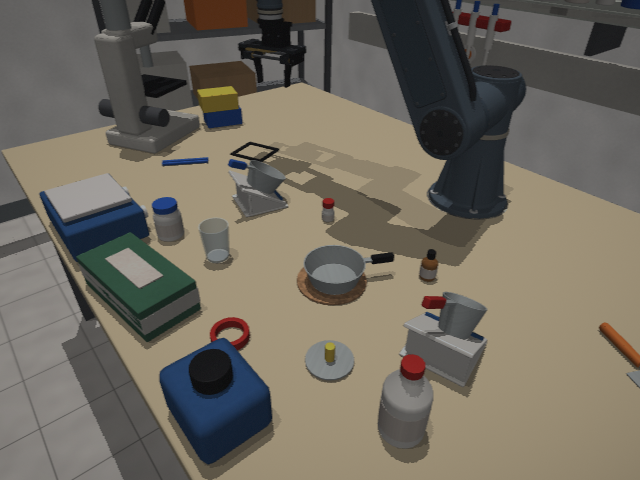

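The top view shows the large pan at (320,270) with its handle towards (300,310), the medium pan at (490,300), the small pan at (200,295) and the lid at (251,208). In the scene view, the sleeves are at about (238,163) for blue, (434,301) for red and (382,258) for black. Next I measure each pan's pose.

```bash
cat > meas.py <<'E'
from h import *
from scipy.optimize import least_squares
np.set_printoptions(precision=4,suppress=True)
def gather(cs,lo,hi):
    out=[];col=[]
    for c in cs:
        W=c['W'];m=c['ok']&np.all((W>lo)&(W<hi),-1); out.append(W[m]);col.append(c['image'][m])
    rgb=np.vstack(col); return np.vstack(out),cv2.cvtColor(rgb[None],cv2.COLOR_RGB2HSV)[0].astype(int),rgb.astype(int)
def frame(psi,slope=np.pi/6):
    return R.from_euler('ZY',[psi,-slope]).as_matrix()  # x upslope, z normal
def circ(p,r):
    f=lambda q:np.hypot(p[:,0]-q[0],p[:,1]-q[1])-r
    return least_squares(f,np.median(p[:,:2],0),loss='soft_l1',f_scale=.002)
if __name__=='__main__':
    cs=[shot('scene'),shot('top')]
    for nm,ctr,h,rr,hue in(('medium',(.46,-.338),.052,.052,(100,130)),('small',(.48,.303),.060,.039,None)):
        P,H,C=gather(cs,np.array([ctr[0]-.1,ctr[1]-.09,.02]),np.array([ctr[0]+.14,ctr[1]+.09,.2]))
        sat=(H[:,1]>150)&(H[:,2]>60)
        hm=((H[:,0]>100)&(H[:,0]<130)) if hue else ((H[:,0]<8)|(H[:,0]>172))
        s=P[sat&hm&(P[:,2]>.085)]
        # board normal: RANSAC plane with 30deg slope on non-sleeve pts
        Q=P[~(sat)&(P[:,2]<.085)&(P[:,2]>.025)];best=(0,)
        for psi in np.radians(np.arange(-40,41,1)):
            z=Q@frame(psi)[:,2]; hist,e=np.histogram(z,np.arange(z.min(),z.max()+.002,.002))
            if hist.max()>best[0]: i=hist.argmax();best=(hist.max(),psi,z[(z>e[i]-.002)&(z<e[i+1]+.002)].mean())
        n,psi,off=best;F=frame(psi)
        L=P@F; z=L[:,2]-off
        rim=L[(np.abs(z-h+.0015)<.003)&~sat]
        # keep rim near circle
        fit=circ(rim,rr-.0015)
        Ls=s@F; ls=Ls-[0,0,off]
        ang=np.degrees(np.arctan2(ls[:,1].mean()-fit.x[1],ls[:,0].mean()-fit.x[0]))
        print(nm,'board n',n,'psi',np.degrees(psi),'off',off,'rim n',len(rim),'rms',np.median(np.abs(fit.fun)),'rim centre world',F@[*fit.x,off+h])
        print('  sleeve n',len(s),'lo',np.percentile(ls,3,0)-[*fit.x,0],'hi',np.percentile(ls,97,0)-[*fit.x,0],'handle ang in board',ang)
        for c,nn in zip(cs,'ST'): pass
        g=.105 if hue else .097
        a=np.radians(ang); xh=F@[np.cos(a),np.sin(a),0]
        print('  grip pred',F@[*fit.x,off+h-.004]+g*xh,'x',xh,'z',F[:,2],'yaw',np.degrees(np.arctan2(xh[1],xh[0])))
    P,H,C=gather(cs,np.array([.38,-.07,.02]),np.array([.62,.14,.09]))
    rim=P[(abs(P[:,2]-.049)<.003)&(C.max(1)>60)]; fit=circ(rim,.0635); b=P[(C.max(1)<50)&(P[:,2]>.04)&(np.hypot(P[:,0]-fit.x[0],P[:,1]-fit.x[1])>.076)]
    m=b.mean(0);d=m[:2]-fit.x
    print('large',fit.x,len(rim),np.median(abs(fit.fun)),'grip',len(b),m,np.hypot(*d),np.degrees(np.arctan2(d[1],d[0])))
    P,H,C=gather(cs,np.array([.6,.13,.02]),np.array([.74,.27,.06]))
    y=P[(H[:,1]>120)&(H[:,0]>15)&(H[:,0]<40)];print('knob',len(y),y.min(0),y.max(0),(np.percentile(y,3,0)+np.percentile(y,97,0))/2)
    for c in cs:
        r=robot.cut_out('scene' if c is cs[0] else 'top','lid_knob')
        p=pts(c,r[0]['region']); p=p[abs(p[:,2]-.009)<.003]; print(' disc',circ(p,.043).x if 0 else (np.percentile(p,1,0)+np.percentile(p,99,0))/2)
E
python3 meas.py
```

```text
medium board n 661 psi -14.999999999999998 off -0.22549656200245724 rim n 437 rms 0.0024088818390915687 rim centre world [ 0.4374 -0.3336  0.0934]
  sleeve n 213 lo [0.0772 0.0268 0.0425] hi [0.1193 0.0487 0.0607] handle ang in board 21.259867099443166
  grip pred [ 0.531  -0.3193  0.1389] x [0.8734 0.1414 0.466 ] z [-0.483   0.1294  0.866 ] yaw 9.192830513859304
small board n 1253 psi 18.0 off -0.23772488062570152 rim n 496 rms 0.0019915720491613387 rim centre world [0.4572 0.3031 0.0999]
  sleeve n 385 lo [ 0.0723 -0.0424  0.0496] hi [ 0.1137 -0.0186  0.0683] handle ang in board -17.489534787593495
  grip pred [0.5443 0.3007 0.1427] x [ 0.8784 -0.0306  0.4769] z [-0.4755 -0.1545  0.866 ] yaw -1.99360393742408
large [0.5217 0.0393] 620 0.00175800654302136 grip 265 [0.431  0.088  0.0518] 0.10293526481558839 151.71318288318278
knob 172 [0.6609 0.19   0.0202] [0.679  0.2085 0.0484] [0.6701 0.1999 0.0327]
 disc [0.6699 0.2001 0.0089]
 disc [0.6685 0.1971 0.0091]
```

```bash
cat > plan.py <<'E'
from h import *
def tool(x,z):
    z=np.array(z,float);z/=np.linalg.norm(z);x=np.array(x,float);x-=z*(x@z);x/=np.linalg.norm(x)
    return np.stack([x,np.cross(z,x),z],1)
def down(yaw): a=np.radians(yaw);return tool([np.cos(a),np.sin(a),0],[0,0,-1])
def cur():
    o=robot.get_obs();M=R.from_quat(o['tool_rot']).as_matrix();return np.array(o['position']),M,o
def plan(wps,start=None):
    """wps: (grasp pos, R, opening, mm per row, hold rows)"""
    p,M,o=cur() if start is None else start
    rows=[]
    for g,Mt,op,v,hold in wps:
        pg=p+.051*M[:,2]; dr=R.from_matrix(M.T@Mt).as_rotvec(); n=max(1,int(np.ceil(max(np.linalg.norm(np.array(g)-pg)*1000/v,np.degrees(np.linalg.norm(dr))/min(9,v/4)))))
        M0=M.copy();lines=0
        for k in range(1,n+1):
            s=k/n; Mk=M0@R.from_rotvec(dr*s).as_matrix(); pk=pg+(np.array(g)-pg)*s-.051*Mk[:,2]
            d=np.round(M.T@(pk-p)*1000,1); w=np.round(np.degrees(R.from_matrix(M.T@Mk).as_rotvec()),1)
            rows.append(' '.join('%g'%(x+0) for x in [*d,*w])+' %g'%op)
            p=p+M@(d/1000); M=M@R.from_rotvec(np.radians(w)).as_matrix()
        rows+=['0 0 0 0 0 0 %g'%op]*hold
    for i in range(0,len(rows),10): print('; '.join(rows[i:i+10]));print()
    return p,M
E
python3 - <<'E'
from plan import *
n=np.array([-.483,.1294,.866]);x=[.8734,.1414,.466];T=tool(x,-n)
g=np.array([.531,-.3193,.1389])+.002*n
plan([(g+.07*n+[0,0,.03],T,1,50,1),(g,T,1,20,1)])
E
```

```text
39.2 -20 1.4 -1.9 3.3 2 1; 38.4 -21.5 3.1 -1.8 3.2 2.1 1; 37.4 -23.1 4.7 -1.9 3.3 2 1; 36.3 -24.7 6.4 -1.8 3.3 2 1; 35.1 -26.3 7.7 -1.9 3.3 2.1 1; 33.7 -27.9 9.1 -1.9 3.2 2 1; 32.2 -29.4 10.2 -1.8 3.3 2 1; 30.6 -31.1 11.3 -1.9 3.3 2.1 1; 0 0 0 0 0 0 1; -2.8 -1.1 19.2 0 0 0 1

-2.8 -1.1 19.2 0 0 0 1; -2.8 -1.1 19.2 0 0 0 1; -2.9 -1 19.2 0 0 0 1; -2.8 -1.1 19.2 0 0 0 1; 0 0 0 0 0 0 1
```

send_rows(deltas="39.2 -20 1.4 -1.9 3.3 2 1; 38.4 -21.5 3.1 -1.8 3.2 2.1 1; 37.4 -23.1 4.7 -1.9 3.3 2 1; 36.3 -24.7 6.4 -1.8 3.3 2 1; 35.1 -26.3 7.7 -1.9 3.3 2.1 1; 33.7 -27.9 9.1 -1.9 3.2 2 1; 32.2 -29.4 10.2 -1.8 3.3 2 1; 30.6 -31.1 11.3 -1.9 3.3 2.1 1; 0 0 0 0 0 0 1; 0 0 0 0 0 0 1")

```text
time: 3.05
position: [0.4719, -0.304, 0.2758]
tool_rot: [0.964, 0.053, 0.246, 0.081]
ft_force: [0.3, -0.4, -0.4]
grip_width: 0.087
grip_force: 0.0
```

Run:
```python
from plan import *
c=shot('scene');save(c,'s1.png');cv2.imwrite('pics/s1c.png',cv2.resize(c['image'][100:260,160:360,::-1],(800,640))[:600])
n=np.array([-.483,.1294,.866]);x=[.8734,.1414,.466];T=tool(x,-n)
g=np.array([.531,-.3193,.1389])+.002*n
p,M,o=cur();print(o['time'],(p+.051*M[:,2]),g+.07*n+[0,0,.03],np.degrees(R.from_matrix(M.T@T).as_rotvec()),o['q'],o['ft_force'])
plan([(g,T,1,20,1)])
```

```text
3.1 [ 0.49644932 -0.3113712   0.23182718] [ 0.496224  -0.3099832  0.231252 ] [ 0.14483035 -0.04115254 -0.01482366] [-0.90194914  0.37239374  1.90889403  0.64877014  0.5154567   0.04469383] [ 0.32639162 -0.00850616  0.0252074 ]
-2.9 -1.4 19.2 0 0 0 1; -2.8 -1.4 19.3 0.1 0 0 1; -2.9 -1.4 19.2 0 0 0 1; -2.8 -1.4 19.2 0 0 0 1; -2.9 -1.3 19.3 0 0 0 1; 0 0 0 0 0 0 1
```

View pics/s1c.png

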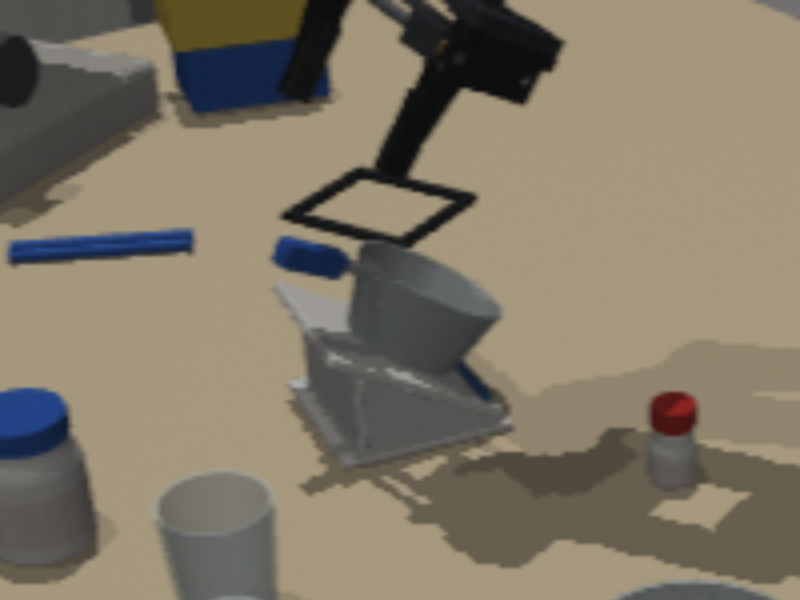

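The crop shows the open gripper above and to the robot side of the blue sleeve (crop 310,257), with the path clear. I'm going in and closing.

send_rows(deltas="-2.9 -1.4 19.2 0 0 0 1; -2.8 -1.4 19.3 0.1 0 0 1; -2.9 -1.4 19.2 0 0 0 1; -2.8 -1.4 19.2 0 0 0 1; -2.9 -1.3 19.3 0 0 0 1; 0 0 0 0 0 0 1")

```text
time: 3.85
position: [0.5049, -0.3125, 0.1832]
tool_rot: [0.965, 0.052, 0.246, 0.08]
ft_force: [0.5, 0.2, 0.7]
grip_width: 0.087
grip_force: 0.0
```

send_rows(deltas="0 0 0 0 0 0 0.4; 0 0 0 0 0 0 0.2; 0 0 0 0 0 0 0; 0 0 0 0 0 0 0; 0 0 0 0 0 0 0", newtons=60)

```text
time: 4.47
position: [0.5052, -0.3109, 0.1844]
tool_rot: [0.964, 0.053, 0.246, 0.08]
ft_force: [-1.0, 0.3, -0.2]
grip_width: 0.045
grip_force: 0.0
```

Run:
```python
from plan import *
p,M,o=cur();g=p+.051*M[:,2];print(o['time'],g,o['ft_force'],o['moment'],o['grip_width'],o['grip_force'])
c=shot('top');save(c,'t2.png');cv2.imwrite('pics/t2c.png',cv2.resize(c['image'][220:350,420:590,::-1],(784,600)))
n=-M[:,2]
plan([(g+.03*n,M,0,10,0),(g+.03*n+[0,0,.06],M,0,20,0),([.53,-.30,.26],down(9),0,15,2)])
```

```text
4.475 [ 0.52990241 -0.31748228  0.14026768] [-0.99964822  0.26156531 -0.15624982] [ 0.10697208  0.28424608 -0.02511934] 0.04503268587800644 0.0
0 0 -7.5 0 0 0 0; 0 0 -7.5 0 0 0 0; 0 0 -7.6 0 0 0 0; 0 0 -7.5 0 0 0 0; 7 2.7 -13 0 0 0 0; 7 2.7 -13 0 0 0 0; 7 2.7 -13 0 0 0 0; 7 2.7 -12.9 0 0 0 0; 6.1 0.4 -2.6 1.3 -3.1 -0.3 0; 6 0.4 -2.7 1.3 -3.1 -0.3 0

5.8 0.3 -2.9 1.2 -3 -0.3 0; 5.7 0.3 -3 1.3 -3.1 -0.3 0; 5.5 0.2 -3.2 1.3 -3.1 -0.3 0; 5.3 0.2 -3.3 1.3 -3.1 -0.3 0; 5.2 0.1 -3.4 1.2 -3.1 -0.3 0; 5 0 -3.5 1.3 -3 -0.3 0; 4.7 0 -3.6 1.3 -3.1 -0.3 0; 0 0 0 0 0 0 0; 0 0 0 0 0 0 0
```

View pics/t2c.png

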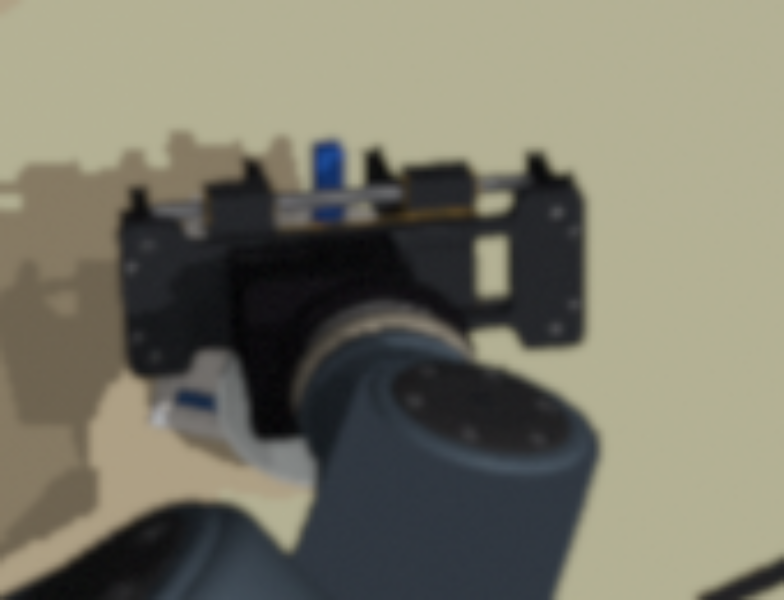

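The blue sleeve (crop 328,180) lies between the fingers, which are still closing.

send_rows(deltas="0 0 0 0 0 0 0; 0 0 0 0 0 0 0; 0 0 0 0 0 0 0; 0 0 0 0 0 0 0; 0 0 0 0 0 0 0; 0 0 0 0 0 0 0")

```text
time: 5.28
position: [0.5052, -0.311, 0.1842]
tool_rot: [0.964, 0.053, 0.246, 0.08]
ft_force: [-0.4, 1.0, 0.2]
grip_width: 0.0133
grip_force: 59.9
```

send_rows(deltas="0 0 -7.5 0 0 0 0; 0 0 -7.5 0 0 0 0; 0 0 -7.5 0 0 0 0; 0 0 -7.5 0 0 0 0; 7 2.7 -13 0 0 0 0; 7 2.7 -13 0 0 0 0; 7 2.7 -13 0 0 0 0; 7 2.7 -12.9 0 0 0 0; 6.1 0.4 -2.6 1.3 -3.1 -0.3 0; 6 0.4 -2.7 1.3 -3.1 -0.3 0")

```text
time: 6.52
position: [0.4985, -0.3055, 0.281]
tool_rot: [0.978, 0.059, 0.191, 0.062]
ft_force: [-0.4, -0.3, -1.4]
grip_width: 0.0133
grip_force: 59.9
```

send_rows(deltas="5.8 0.3 -2.9 1.2 -3 -0.3 0; 5.7 0.3 -3 1.3 -3.1 -0.3 0; 5.5 0.2 -3.2 1.3 -3.1 -0.3 0; 5.3 0.2 -3.3 1.3 -3.1 -0.3 0; 5.2 0.1 -3.4 1.2 -3.1 -0.3 0; 5 0 -3.5 1.3 -3 -0.3 0; 4.7 0 -3.6 1.3 -3.1 -0.3 0; 0 0 0 0 0 0 0; 0 0 0 0 0 0 0")

```text
time: 7.65
position: [0.5294, -0.2999, 0.3106]
tool_rot: [0.997, 0.078, 0.0, -0.0]
ft_force: [0.2, 1.2, -1.4]
grip_width: 0.0133
grip_force: 59.9
```

Run:
```python
from plan import *
p,M,o=cur();g=p+.051*M[:,2];print(o['time'],g,M,o['q'],o['ft_force'],o['moment'],o['grip_width'],o['grip_force'])
c=shot('scene');save(c,'s3.png');cv2.imwrite('pics/s3c.png',cv2.resize(c['image'][80:280,160:400,::-1],(720,600)))
# rim level check: points near pan
a=np.arctan2(M[1,0],M[0,0]);ctr=g[:2]-.105*np.array([np.cos(a),np.sin(a)])
for cc in (c,shot('top')):
    P=cc['W'][cc['ok']];P=P[(np.hypot(*(P[:,:2]-ctr).T)<.075)&(P[:,2]>g[2]-.06)&(P[:,2]<g[2]+.03)]
    L=(P-[*ctr,g[2]])@np.array([[np.cos(a),-np.sin(a),0],[np.sin(a),np.cos(a),0],[0,0,1]])
    print(len(L),L.min(0),L.max(0))
    for lo in np.arange(-.06,.06,.02):
        m=L[(L[:,0]>lo)&(L[:,0]<lo+.02)]
        if len(m): print(round(lo,2),len(m),'ztop',np.percentile(m[:,2],97),'zbot',m[:,2].min())
```

```text
7.65 [ 0.52941462 -0.29987359  0.2595703 ] [[ 9.87697282e-01  1.56377723e-01  2.96176953e-04]
 [ 1.56377510e-01 -9.87697151e-01  6.41506843e-04]
 [ 3.92850513e-04 -5.87299151e-04 -9.99999750e-01]] [-6.99152674e-01  4.85291791e-01  1.45536044e+00  7.30992921e-04
  1.20112668e+00  7.14357380e-01] [ 0.16536645  1.15278753 -1.42476164] [ 0.06444428 -0.0838379  -0.01478553] 0.013335626277739607 59.88361747004092
1064 [-0.05328352 -0.04817783 -0.05138312] [0.07433356 0.05507265 0.0024771 ]
-0.06 160 ztop -3.383737837179376e-05 zbot -0.029222415485081588
-0.04 138 ztop -0.00036039544610951723 zbot -0.04380029936007271
-0.02 146 ztop -0.00023019531580274657 zbot -0.05109496657742188
0.0 173 ztop 9.88054928613655e-05 zbot -0.049678703611164526
0.02 296 ztop -0.00023564405929088014 zbot -0.051383122702030826
0.04 130 ztop 0.0011341271809046974 zbot -0.0352724618521863Traceback (most recent call last):
  File "<stdin>", line 9, in <module>
    return umr_minimum(a, axis, None, out, keepdims, initial, where)
ValueError: zero-size array to reduction operation minimum which has no identity
```

View pics/s3c.png

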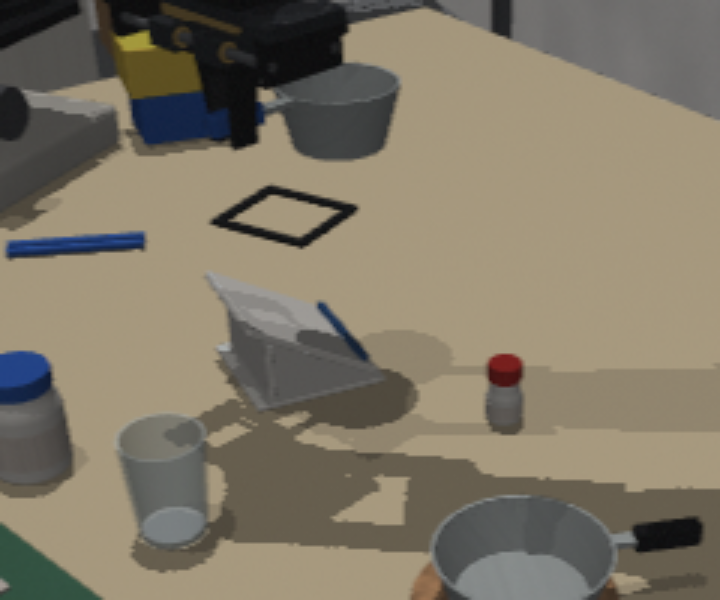

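Pan held level, light (about 1.4 N) and symmetric about the gripper. I'm carrying it over the large pan.

Run:
```python
from plan import *
s=plan([([.4915,.14,.2],down(108),0,32,2)])
s=plan([([.4915,.14,.085],down(108),0,16,2)],(*s,0))
```

```text
2.2 -31.5 4.3 0 0 -7.1 0; 6.2 -30.9 4.3 0 0 -7 0; 9.8 -30 4.2 0 0 -7.1 0; 13.5 -28.5 4.3 0 0 -7.1 0; 16.8 -26.6 4.3 0 0 -7.1 0; 20.1 -24.3 4.3 0 0 -7 0; 22.9 -21.8 4.3 0 0 -7.1 0; 25.3 -18.7 4.2 0 0 -7.1 0; 27.5 -15.4 4.3 0 0 -7.1 0; 29.2 -12 4.3 0 0 -7 0

30.5 -8.2 4.3 0 0 -7.1 0; 31.2 -4.5 4.3 0 0 -7.1 0; 31.5 -0.6 4.2 0 0 -7 0; 31.4 3.3 4.3 0 0 -7.1 0; 0 0 0 0 0 0 0; 0 0 0 0 0 0 0

0 0 14.4 0 0 0 0; 0 0 14.4 0 0 0 0; 0 0 14.3 0 0 0 0; -0.1 0 14.4 0 0 0 0; 0 0 14.4 0 0 0 0; 0 0 14.4 0 0 0 0; 0 0 14.3 0 0 0 0; 0 0 14.4 0 0 0 0; 0 0 0 0 0 0 0; 0 0 0 0 0 0 0
```

send_rows(deltas="2.2 -31.5 4.3 0 0 -7.1 0; 6.2 -30.9 4.3 0 0 -7 0; 9.8 -30 4.2 0 0 -7.1 0; 13.5 -28.5 4.3 0 0 -7.1 0; 16.8 -26.6 4.3 0 0 -7.1 0; 20.1 -24.3 4.3 0 0 -7 0; 22.9 -21.8 4.3 0 0 -7.1 0; 25.3 -18.7 4.2 0 0 -7.1 0; 27.5 -15.4 4.3 0 0 -7.1 0; 29.2 -12 4.3 0 0 -7 0")

```text
time: 9.0
position: [0.5022, 0.0149, 0.2681]
tool_rot: [0.767, 0.642, 0.0, -0.0]
ft_force: [-0.2, 0.1, -1.0]
grip_width: 0.0135
grip_force: 59.9
```

send_rows(deltas="30.5 -8.2 4.3 0 0 -7.1 0; 31.2 -4.5 4.3 0 0 -7.1 0; 31.5 -0.6 4.2 0 0 -7 0; 31.4 3.3 4.3 0 0 -7.1 0; 0 0 14.4 0 0 0 0; 0 0 14.4 0 0 0 0; 0 0 14.3 0 0 0 0; 0 0 14.4 0 0 0 0; 0 0 14.4 0 0 0 0; 0 0 0 0 0 0 0")

```text
time: 10.25
position: [0.4913, 0.1395, 0.1777]
tool_rot: [0.588, 0.809, -0.001, -0.001]
ft_force: [-0.1, 0.1, -2.0]
grip_width: 0.0131
grip_force: 59.9
```

```bash
cat > chk.py <<'E'
from plan import *
from meas import circ
import sys
np.set_printoptions(precision=4,suppress=True)
# rim circles: args z, radius list
def rims(specs,ctr,names=('scene','top'),dz=.003):
    for n in names:
        c=shot(n);P=c['W'][c['ok']];C=c['image'][c['ok']].astype(int)
        for z,r in specs:
            d=np.hypot(*(P[:,:2]-ctr).T); m=(abs(P[:,2]-z)<dz)&(abs(d-r)<.02)&(C.max(1)>55)&(C.max(1)-C.min(1)<40)
            if m.sum()>20:
                f=circ(P[m],r-.0015);q=P[m]; print(n,z,r,m.sum(),'centre',f.x,'med res',np.median(abs(f.fun)),'zmean by quadrant',[round(q[(np.arctan2(q[:,1]-ctr[1],q[:,0]-ctr[0])//(np.pi/2))==k][:,2].mean(),4) for k in(-2,-1,0,1) if ((np.arctan2(q[:,1]-ctr[1],q[:,0]-ctr[0])//(np.pi/2))==k).any()])
    return c
E
python3 - <<'E'
from chk import *
p,M,o=cur();g=p+.051*M[:,2];print(o['time'],g,np.degrees(np.arctan2(M[1,0],M[0,0])),M[2],o['q'],o['ft_force'])
rims([(g[2]+.001,.052),(.049,.065)],np.array([.5217,.0393]))
E
```

```text
10.25 [0.4911 0.1395 0.1267] 107.98069185134757 [ 0.0011 -0.0027 -1.    ] [ 0.0574  0.5533  1.82    0.0006  0.7712 -0.2568] [-0.1366  0.0792 -1.9818]
scene 0.12772984488271624 0.052 144 centre [0.5243 0.0387] med res 0.0009813940969298982 zmean by quadrant [np.float64(0.1266), np.float64(0.126), np.float64(0.1262)]
scene 0.049 0.065 243 centre [0.5215 0.0399] med res 0.0012047811508712064 zmean by quadrant [np.float64(0.0495), np.float64(0.0488), np.float64(0.0489), np.float64(0.0488)]
top 0.12772984488271624 0.052 239 centre [0.5248 0.0364] med res 0.0014308403314556711 zmean by quadrant [np.float64(0.1282), np.float64(0.1276), np.float64(0.1284), np.float64(0.1281)]
top 0.049 0.065 261 centre [0.5218 0.0375] med res 0.001648464494173052 zmean by quadrant [np.float64(0.0491), np.float64(0.0493), np.float64(0.0493), np.float64(0.0487)]
```

send_rows(deltas="0.9 -2.9 8 0 0 0 0; 0 0 11 0 0 0 0; 0 0 11 0 0 0 0; 0 0 11 0 0 0 0; 0 0 11 0 0 0 0; 0 0 8 0 0 0 0; 0 0 3 0 0 0 0; 0 0 1 0 0 0 0; 0 0 1 0 0 0 0; 0 0 0 0 0 0 0")

```text
time: 11.6
position: [0.4891, 0.1398, 0.1144]
tool_rot: [0.588, 0.809, 0.0, 0.0]
ft_force: [0.3, -0.7, -0.8]
grip_width: 0.0133
grip_force: 59.9
```

send_rows(deltas="0 0 1 0 0 0 0; 0 0 1 0 0 0 0; 0 0 1 0 0 0 0; 0 0 0 0 0 0 0")

```text
time: 12.1
position: [0.4889, 0.14, 0.1113]
tool_rot: [0.588, 0.809, 0.0, 0.0]
ft_force: [-1.6, 1.2, 1.3]
grip_width: 0.0132
grip_force: 59.9
```

send_rows(deltas="0 0 0.5 0 0 0 0; 0 0 0 0 0 0 0")

```text
time: 12.35
position: [0.4888, 0.1401, 0.1109]
tool_rot: [0.588, 0.809, 0.0, -0.0]
ft_force: [-1.6, 1.7, 4.2]
grip_width: 0.0134
grip_force: 59.9
```

Run:
```python
from chk import *
p,M,o=cur();g=p+.051*M[:,2];print(o['time'],g,o['ft_force'],o['moment'])
rims([(.061,.052),(.049,.065)],np.array([.5217,.0393]))
```

```text
12.35 [0.4888 0.1401 0.0599] [-1.6166  1.6748  4.2476] [ 0.365  -0.0197  0.0076]
scene 0.061 0.052 193 centre [0.5221 0.0398] med res 0.0010327953608475979 zmean by quadrant [np.float64(0.0606), np.float64(0.0609), np.float64(0.0606), np.float64(0.0625)]
scene 0.049 0.065 266 centre [0.5204 0.0415] med res 0.0038497963051482113 zmean by quadrant [np.float64(0.0493), np.float64(0.0488), np.float64(0.0489)]
top 0.061 0.052 200 centre [0.5221 0.0372] med res 0.0013472591982194616 zmean by quadrant [np.float64(0.0615), np.float64(0.0618), np.float64(0.0616), np.float64(0.0611)]
top 0.049 0.065 305 centre [0.5215 0.0394] med res 0.0025368601880919744 zmean by quadrant [np.float64(0.0492), np.float64(0.0492), np.float64(0.0491), np.float64(0.0493)]
```

send_rows(deltas="0 0 0 0 0 0 0.45; 0 0 0 0 0 0 0.45; 0 0 0 0 0 0 0.45; 0 0 0 0 0 0 0.45; 0 0 -8 0 0 0 0.45; 0 0 -20 0 0 0 0.45; 0 0 -40 0 0 0 0.6; 0 0 -50 0 0 0 1; 0 0 -50 0 0 0 1; 0 0 0 0 0 0 1")

```text
time: 13.7
position: [0.491, 0.14, 0.2832]
tool_rot: [0.588, 0.809, 0.004, 0.004]
ft_force: [-0.1, -0.3, -0.4]
grip_width: 0.0712
grip_force: 0.0
```

Run:
```python
from chk import *
p,M,o=cur();print(o['time'],p,o['ft_force'],o['grip_width'])
C=np.array([.5217,.0393])
c=rims([(.061,.052),(.049,.065)],C)
from meas import gather
c2=shot('scene');P,H,_=gather([c,c2],np.array([.4,.06,.04]),np.array([.6,.2,.085]))
s=P[(H[:,1]>150)&(H[:,0]>100)&(H[:,0]<130)];print('blue',len(s),s.mean(0),np.percentile(s[:,2],[5,95]),np.degrees(np.arctan2(*(s.mean(0)[:2]-[.522,.0385])[::-1])))
n=np.array([-.4755,-.1545,.866]);x=[.8784,-.0306,.4769];T=tool(x,-n);g=np.array([.5443,.3007,.1427])
plan([(g+.07*n+[0,0,.03],T,1,40,1),(g,T,1,20,1)])
```

```text
13.7 [0.491  0.14   0.2832] [-0.1379 -0.2796 -0.4377] 0.07122135969822625
scene 0.061 0.052 299 centre [0.5216 0.0402] med res 0.0014925501133658745 zmean by quadrant [np.float64(0.0603), np.float64(0.061), np.float64(0.0608), np.float64(0.0608)]
scene 0.049 0.065 394 centre [0.5214 0.0406] med res 0.0038523295239127724 zmean by quadrant [np.float64(0.0492), np.float64(0.049), np.float64(0.0489), np.float64(0.0488)]
top 0.061 0.052 226 centre [0.5214 0.0378] med res 0.00179249079147158 zmean by quadrant [np.float64(0.0611), np.float64(0.0614), np.float64(0.0608), np.float64(0.0613)]
top 0.049 0.065 328 centre [0.5213 0.039 ] med res 0.0024397096074420567 zmean by quadrant [np.float64(0.0493), np.float64(0.0491), np.float64(0.0494), np.float64(0.0495)]
blue 219 [0.4935 0.1402 0.0619] [0.0529 0.0675] 105.66810891916893
8.6 3.7 -0.4 -1.6 2.2 8.1 1; 9.3 2.2 0.1 -1.6 2.1 8 1; 9.7 0.6 0.6 -1.6 2.2 8.1 1; 9.8 -1.1 1.2 -1.6 2.1 8 1; 9.7 -2.7 1.5 -1.5 2.2 8.1 1; 9.4 -4.3 1.9 -1.6 2.2 8 1; 8.8 -6 2.2 -1.6 2.1 8.1 1; 8 -7.4 2.5 -1.6 2.2 8 1; 6.9 -8.9 2.6 -1.6 2.1 8.1 1; 5.8 -10 2.7 -1.6 2.2 8 1

4.4 -11.1 2.7 -1.6 2.2 8.1 1; 2.8 -12 2.7 -1.6 2.1 8 1; 1.3 -12.5 2.5 -1.6 2.2 8.1 1; 0 0 0 0 0 0 1; -2.9 0.9 19.2 0 0 0 1; -2.8 0.9 19.2 0 0 0 1; -2.9 0.8 19.2 0 0 0 1; -2.9 0.9 19.2 0 0 0 1; -2.9 0.9 19.2 0 0 0 1; 0 0 0 0 0 0 1
```

Medium is nested level and centred, handle at about 106 degrees. I'm moving on to the small pan.

send_rows(deltas="8.6 3.7 -0.4 -1.6 2.2 8.1 1; 9.3 2.2 0.1 -1.6 2.1 8 1; 9.7 0.6 0.6 -1.6 2.2 8.1 1; 9.8 -1.1 1.2 -1.6 2.1 8 1; 9.7 -2.7 1.5 -1.5 2.2 8.1 1; 9.4 -4.3 1.9 -1.6 2.2 8 1; 8.8 -6 2.2 -1.6 2.1 8.1 1; 8 -7.4 2.5 -1.6 2.2 8 1; 6.9 -8.9 2.6 -1.6 2.1 8.1 1; 5.8 -10 2.7 -1.6 2.2 8 1")

```text
time: 15.1
position: [0.4872, 0.2443, 0.2766]
tool_rot: [0.953, 0.218, 0.202, -0.065]
ft_force: [-0.0, -0.4, 0.5]
grip_width: 0.087
grip_force: 0.0
```

send_rows(deltas="4.4 -11.1 2.7 -1.6 2.2 8.1 1; 2.8 -12 2.7 -1.6 2.1 8 1; 1.3 -12.5 2.5 -1.6 2.2 8.1 1; 0 0 0 0 0 0 1; 0 0 0 0 0 0 1")

```text
time: 15.72
position: [0.4872, 0.2791, 0.2767]
tool_rot: [0.967, 0.018, 0.243, -0.077]
ft_force: [0.1, -0.3, 0.6]
grip_width: 0.087
grip_force: 0.0
```

Run:
```python
from chk import *
n=np.array([-.4755,-.1545,.866]);x=[.8784,-.0306,.4769];T=tool(x,-n);g=np.array([.5443,.3007,.1427])
p,M,o=cur();print(o['time'],p+.051*M[:,2],g+.07*n+[0,0,.03],np.degrees(R.from_matrix(M.T@T).as_rotvec()),o['q'])
c=shot('scene');save(c,'s4.png');cv2.imwrite('pics/s4c.png',cv2.resize(c['image'][180:380,360:600,::-1],(720,600)))
plan([(g,T,.8,20,1)])
```

```text
15.725 [0.511  0.2871 0.2323] [0.511  0.2899 0.2333] [-0.1221  0.4862  1.5695] [0.3207 0.3664 1.9125 0.0036 0.3466 1.8509]
-2.8 0.2 19.2 0 0.1 0.3 0.8; -2.9 0.3 19.1 0 0.1 0.3 0.8; -2.9 0.3 19.2 -0.1 0.1 0.3 0.8; -2.9 0.2 19.1 0 0 0.3 0.8; -2.9 0.3 19.2 0 0.1 0.3 0.8; 0 0 0 0 0 0 0.8
```

View pics/s4c.png

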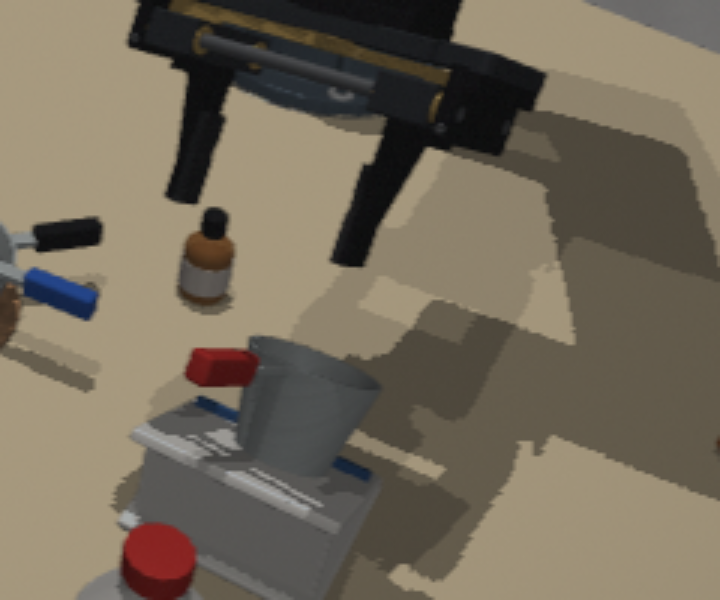

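The crop shows the open fingers straddling the red sleeve (crop 222,366) and clear of the bottle. I'm going in.

send_rows(deltas="-2.8 0.2 19.2 0 0.1 0.3 0.8; -2.9 0.3 19.1 0 0.1 0.3 0.8; -2.9 0.3 19.2 -0.1 0.1 0.3 0.8; -2.9 0.2 19.1 0 0 0.3 0.8; -2.9 0.3 19.2 0 0.1 0.3 0.8; 0 0 0 0 0 0 0.7")

```text
time: 16.52
position: [0.5204, 0.2925, 0.1862]
tool_rot: [0.966, 0.004, 0.246, -0.079]
ft_force: [-0.1, 0.3, 0.2]
grip_width: 0.0657
grip_force: 0.0
```

send_rows(deltas="0 0 0 0 0 0 0; 0 0 0 0 0 0 0; 0 0 0 0 0 0 0; 0 0 0 0 0 0 0; 0 0 0 0 0 0 0; 0 0 0 0 0 0 0; 0 0 0 0 0 0 0; 0 0 0 0 0 0 0; 0 0 0 0 0 0 0", newtons=60)

```text
time: 17.65
position: [0.5204, 0.2934, 0.1877]
tool_rot: [0.966, 0.004, 0.247, -0.079]
ft_force: [0.3, -0.7, 0.6]
grip_width: 0.0136
grip_force: 59.9
```

Run:
```python
from plan import *
p,M,o=cur();g=p+.051*M[:,2];print(o['time'],g,o['ft_force'],o['moment'],o['grip_width'],o['grip_force'])
n=-M[:,2]
plan([(g+.03*n,M,0,10,0),(g+.03*n+[0,0,.06],M,0,20,0),([.53,.28,.25],down(-2),0,16,2)])
```

```text
17.65 [0.54470426 0.30127274 0.1435659 ] [ 0.26838063 -0.6782337   0.60598985] [-0.25890382  0.24051654 -0.03219186] 0.013640488412701591 59.92525650188327
0 0 -10 0 0 0 0; 0 0 -10 0 0 0 0; 0 0 -10 0 0 0 0; 7.2 -2.3 -13 0 0 0 0; 7.1 -2.2 -13 0 0 0 0; 7.2 -2.3 -12.9 0 0 0 0; 7.2 -2.3 -13 0 0 0 0; 4.4 0.6 -2.5 -1.2 -3.6 0.3 0; 4.3 0.6 -2.4 -1.2 -3.5 0.3 0; 4.1 0.7 -2.6 -1.2 -3.6 0.3 0

3.9 0.8 -2.5 -1.3 -3.5 0.3 0; 3.8 0.8 -2.5 -1.2 -3.6 0.3 0; 3.7 0.8 -2.6 -1.2 -3.6 0.3 0; 3.5 0.9 -2.5 -1.2 -3.5 0.3 0; 3.3 1 -2.5 -1.2 -3.6 0.3 0; 0 0 0 0 0 0 0; 0 0 0 0 0 0 0
```

send_rows(deltas="0 0 -10 0 0 0 0; 0 0 -10 0 0 0 0; 0 0 -10 0 0 0 0; 7.2 -2.3 -13 0 0 0 0; 7.1 -2.2 -13 0 0 0 0; 7.2 -2.3 -12.9 0 0 0 0; 7.2 -2.3 -13 0 0 0 0; 4.4 0.6 -2.5 -1.2 -3.6 0.3 0; 4.3 0.6 -2.4 -1.2 -3.5 0.3 0; 4.1 0.7 -2.6 -1.2 -3.6 0.3 0")

```text
time: 18.9
position: [0.514, 0.2854, 0.2864]
tool_rot: [0.987, -0.004, 0.155, -0.05]
ft_force: [-0.0, -0.2, -1.7]
grip_width: 0.0132
grip_force: 59.9
```

send_rows(deltas="3.9 0.8 -2.5 -1.3 -3.5 0.3 0; 3.8 0.8 -2.5 -1.2 -3.6 0.3 0; 3.7 0.8 -2.6 -1.2 -3.6 0.3 0; 3.5 0.9 -2.5 -1.2 -3.5 0.3 0; 3.3 1 -2.5 -1.2 -3.6 0.3 0; 0 0 0 0 0 0 0; 0 0 0 0 0 0 0")

```text
time: 19.77
position: [0.5293, 0.2799, 0.301]
tool_rot: [1.0, -0.017, -0.0, -0.0]
ft_force: [0.1, -0.0, -1.6]
grip_width: 0.0134
grip_force: 59.9
```

Run:
```python
from chk import *
p,M,o=cur();g=p+.051*M[:,2];a=np.arctan2(M[1,0],M[0,0]);print(o['time'],g,np.degrees(a),M[2],o['ft_force'],o['q'])
rims([(g[2]+.003,.039)],g[:2]-.097*np.array([np.cos(a),np.sin(a)]))
plan([([.568,.124,.16],down(62),0,18,2)])
```

```text
19.775 [0.5293 0.2799 0.25  ] -1.9837910912924313 [-0.0002 -0.0002 -1.    ] [ 0.0854 -0.0269 -1.5827] [0.2999 0.4822 1.4912 0.0003 1.1684 1.9052]
scene 0.2529706126473229 0.039 25 centre [0.4896 0.3224] med res 0.0014844121445190678 zmean by quadrant [np.float64(0.251), np.float64(0.2518)]
top 0.2529706126473229 0.039 61 centre [0.4282 0.2826] med res 0.0006888823010372941 zmean by quadrant [np.float64(0.2533), np.float64(0.2532), np.float64(0.2524), np.float64(0.2523)]
3 10.3 6 0 0 -4.3 0; 2.1 10.5 6 0 0 -4.2 0; 1.4 10.6 6 0 0 -4.3 0; 0.6 10.7 6 0 0 -4.3 0; -0.2 10.7 6 0 0 -4.2 0; -1 10.7 6 0 0 -4.3 0; -1.8 10.6 6 0 0 -4.3 0; -2.6 10.4 6 0 0 -4.2 0; -3.3 10.2 6 0 0 -4.3 0; -4.1 9.9 6 0 0 -4.2 0

-4.8 9.6 6 0 0 -4.3 0; -5.5 9.2 5.9 0 0 -4.3 0; -6.1 8.7 6 0 0 -4.2 0; -6.9 8.3 6 0 0 -4.3 0; -7.4 7.7 6 0 0 -4.3 0; 0 0 0 0 0 0 0; 0 0 0 0 0 0 0
```

send_rows(deltas="3 10.3 6 0 0 -4.3 0; 2.1 10.5 6 0 0 -4.2 0; 1.4 10.6 6 0 0 -4.3 0; 0.6 10.7 6 0 0 -4.3 0; -0.2 10.7 6 0 0 -4.2 0; -1 10.7 6 0 0 -4.3 0; -1.8 10.6 6 0 0 -4.3 0; -2.6 10.4 6 0 0 -4.2 0; -3.3 10.2 6 0 0 -4.3 0; -4.1 9.9 6 0 0 -4.2 0")

```text
time: 21.12
position: [0.5554, 0.1758, 0.2409]
tool_rot: [0.937, 0.348, -0.0, -0.0]
ft_force: [0.9, 0.5, -1.7]
grip_width: 0.0133
grip_force: 59.9
```

send_rows(deltas="-4.8 9.6 6 0 0 -4.3 0; -5.5 9.2 5.9 0 0 -4.3 0; -6.1 8.7 6 0 0 -4.2 0; -6.9 8.3 6 0 0 -4.3 0; -7.4 7.7 6 0 0 -4.3 0; 0 0 0 0 0 0 0; 0 0 0 0 0 0 0")

```text
time: 22.0
position: [0.5685, 0.1244, 0.2113]
tool_rot: [0.857, 0.515, -0.0, -0.0]
ft_force: [-0.3, 0.2, -1.8]
grip_width: 0.0135
grip_force: 59.9
```

Run:
```python
from chk import *
p,M,o=cur();g=p+.051*M[:,2];a=np.arctan2(M[1,0],M[0,0]);print(o['time'],g,np.degrees(a),M[2],o['ft_force'],o['q'])
rims([(g[2]+.002,.039)],g[:2]-.101*np.array([np.cos(a),np.sin(a)]))
```

```text
22.0 [0.5685 0.1244 0.1603] 61.93986235811096 [ 0.0003 -0.0005 -1.    ] [-0.2737  0.2393 -1.7894] [0.0233 0.5741 1.6184 0.0006 0.9495 0.5127]
scene 0.16229373852100493 0.039 33 centre [0.5418 0.0714] med res 0.00690634175151663 zmean by quadrant [np.float64(0.1619), np.float64(0.1621), np.float64(0.1624)]
top 0.16229373852100493 0.039 191 centre [0.5214 0.0348] med res 0.0012504670664694253 zmean by quadrant [np.float64(0.1629), np.float64(0.1627), np.float64(0.163), np.float64(0.1627)]
```

send_rows(deltas="3.1 -1.6 6 0 0 0 0; 0 0 12 0 0 0 0; 0 0 12 0 0 0 0; 0 0 12 0 0 0 0; 0 0 12 0 0 0 0; 0 0 12 0 0 0 0; 0 0 10 0 0 0 0; 0 0 6 0 0 0 0; 0 0 2 0 0 0 0; 0 0 0 0 0 0 0")

```text
time: 23.35
position: [0.5689, 0.1275, 0.1272]
tool_rot: [0.857, 0.515, -0.0, -0.0]
ft_force: [-0.6, 0.1, -1.2]
grip_width: 0.0134
grip_force: 59.9
```

send_rows(deltas="0 0 1 0 0 0 0; 0 0 1 0 0 0 0; 0 0 1 0 0 0 0; 0 0 0 0 0 0 0")

```text
time: 23.85
position: [0.5687, 0.1275, 0.124]
tool_rot: [0.857, 0.515, -0.0, -0.0]
ft_force: [-0.9, -0.1, -2.1]
grip_width: 0.0133
grip_force: 59.9
```

Grasp height 0.073; I'm continuing in small steps.

send_rows(deltas="0 0 1 0 0 0 0; 0 0 0.5 0 0 0 0; 0 0 0 0 0 0 0")

```text
time: 24.22
position: [0.5688, 0.1275, 0.1227]
tool_rot: [0.857, 0.515, -0.0, -0.0]
ft_force: [0.4, 0.8, -1.9]
grip_width: 0.0133
grip_force: 59.9
```

send_rows(deltas="0 0 1 0 0 0 0; 0 0 0 0 0 0 0")

```text
time: 24.48
position: [0.5691, 0.1277, 0.1219]
tool_rot: [0.857, 0.515, 0.0, -0.0]
ft_force: [0.5, 1.3, 1.1]
grip_width: 0.0133
grip_force: 59.9
```

Run:
```python
from chk import *
p,M,o=cur();print(o['time'],p,o['ft_force'],o['moment'])
rims([(.073,.039),(.061,.052)],np.array([.5215,.039]))
```

```text
24.475 [0.5691 0.1277 0.1219] [0.4545 1.2869 1.0963] [ 0.1726 -0.0305 -0.0673]
scene 0.061 0.052 40 centre [0.5095 0.0322] med res 0.003618854005411277 zmean by quadrant [np.float64(0.0607), np.float64(0.0613), np.float64(0.0609)]
top 0.073 0.039 152 centre [0.5223 0.0381] med res 0.0015243490687491916 zmean by quadrant [np.float64(0.0733), np.float64(0.0736), np.float64(0.0737), np.float64(0.073)]
top 0.061 0.052 196 centre [0.5219 0.0377] med res 0.0016162360379492445 zmean by quadrant [np.float64(0.061), np.float64(0.0612), np.float64(0.0611), np.float64(0.0615)]
```

send_rows(deltas="0 0 0 0 0 0 0.45; 0 0 0 0 0 0 0.45; 0 0 0 0 0 0 0.45; 0 0 0 0 0 0 0.45; 0 0 -8 0 0 0 0.45; 0 0 -20 0 0 0 0.45; 0 0 -30 0 0 0 0.6; 0 0 -40 0 0 0 0.6; 0 0 0 0 0 0 0.6")

```text
time: 25.7
position: [0.5708, 0.1276, 0.2234]
tool_rot: [0.857, 0.515, 0.003, 0.002]
ft_force: [-0.1, -1.2, 0.2]
grip_width: 0.0515
grip_force: 0.0
```

Run:
```python
from chk import *
p,M,o=cur();print(o['time'],p,o['ft_force'],o['grip_width'])
C=np.array([.5217,.0385])
c=rims([(.073,.039),(.061,.052)],C,('top',))
P=c['W'];H=cv2.cvtColor(c['image'],cv2.COLOR_RGB2HSV).astype(int);d=np.hypot(P[...,0]-C[0],P[...,1]-C[1]);b=c['ok']&(d<.14)&(d>.06)&(P[...,2]>.04)&(P[...,2]<.09)
for nm,m in(('blue',(H[...,0]>100)&(H[...,0]<130)&(H[...,1]>150)),('red',((H[...,0]<8)|(H[...,0]>172))&(H[...,1]>150))):
    s=P[b&m];print(nm,len(s),s.mean(0) if len(s) else 0, np.degrees(np.arctan2(*(s.mean(0)[:2]-C)[::-1])) if len(s) else 0)
y=P[c['ok']&(H[...,1]>120)&(H[...,0]>15)&(H[...,0]<40)&(abs(P[...,0]-.67)<.03)&(abs(P[...,1]-.2)<.03)&(P[...,2]>.036)]
print('knob top',len(y),y.mean(0) if len(y) else 0)
plan([([.669,.1985,.11],down(62),.6,30,1),([.669,.1985,.033],down(62),.6,16,1)])
```

```text
25.7 [0.5708 0.1276 0.2234] [-0.0725 -1.2202  0.2481] 0.05148915848378318
top 0.073 0.039 164 centre [0.5229 0.0386] med res 0.001755931562805086 zmean by quadrant [np.float64(0.0727), np.float64(0.0735), np.float64(0.0734), np.float64(0.0733)]
top 0.061 0.052 229 centre [0.5214 0.0371] med res 0.0017580279904562124 zmean by quadrant [np.float64(0.0613), np.float64(0.0612), np.float64(0.0616), np.float64(0.0613)]
blue 2 [0.4961 0.1269 0.067 ] 106.14416951721557
red 0 0 0
knob top 2 [0.6754 0.1984 0.0417]
21.8 10.9 12.2 0 0 0 0.6; 21.9 10.8 12.1 0.1 0 0 0.6; 21.8 10.9 12.2 0 -0.1 0 0.6; 21.9 10.9 12.1 0 0 0 0.6; 21.9 10.9 12.1 0.1 0 0 0.6; 0 0 0 0 0 0 0.6; 0 0 15.4 0 0 0 0.6; 0 0 15.4 0 0 0 0.6; 0 0 15.4 0 0 0 0.6; 0 0 15.4 0 0 0 0.6

0 0 15.4 0 0 0 0.6; 0 0 0 0 0 0 0.6
```

send_rows(deltas="21.8 10.9 12.2 0 0 0 0.6; 21.9 10.8 12.1 0.1 0 0 0.6; 21.8 10.9 12.2 0 -0.1 0 0.6; 21.9 10.9 12.1 0 0 0 0.6; 21.9 10.9 12.1 0.1 0 0 0.6; 0 0 0 0 0 0 0.6; 0 0 15 0 0 0 0.6; 0 0 15 0 0 0 0.6; 0 0 15 0 0 0 0.6; 0 0 0 0 0 0 0.6")

```text
time: 27.0
position: [0.6664, 0.198, 0.1116]
tool_rot: [0.857, 0.515, -0.004, -0.002]
ft_force: [-0.0, 0.3, 0.6]
grip_width: 0.0523
grip_force: 0.0
```

Run:
```python
from chk import *
p,M,o=cur();print(o['time'],p+.051*M[:,2],M[2],o['ft_force'],o['grip_width'])
c=shot('scene');save(c,'s5.png');cv2.imwrite('pics/s5c.png',cv2.resize(c['image'][200:410,230:482,::-1],(720,600)))
plan([([.6695,.199,.033],down(62),.6,16,1)])
```

```text
27.0 [0.6659 0.198  0.0606] [-0.0043 -0.0073 -1.    ] [-0.0476  0.3004  0.5981] 0.052280532833389855
1 0.9 14.3 -0.2 0.1 0 0.6; 0.9 0.9 14.4 -0.1 0.1 0 0.6; 0 0 0 0 0 0 0.6
```

View pics/s5c.png

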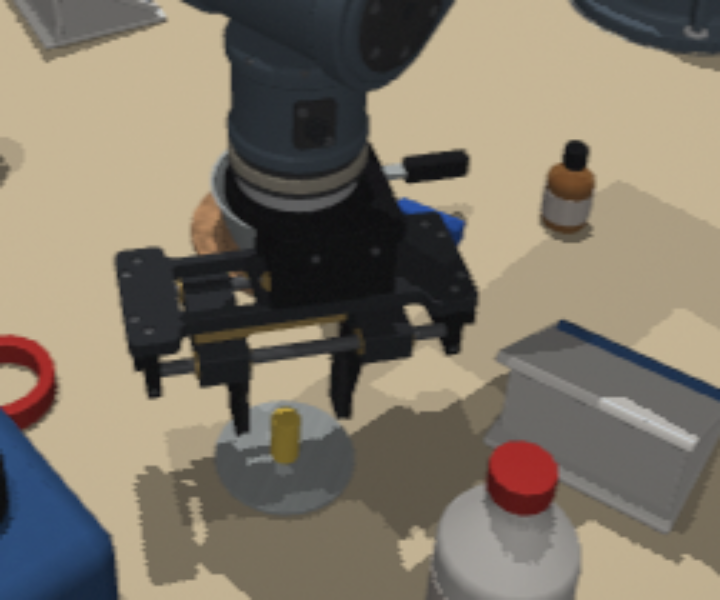

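The fingers straddle the yellow knob (crop 285,435), and the lid is flat. I'm going down and gripping.

send_rows(deltas="1 0.9 14 -0.2 0.1 0 0.6; 1 0.9 14 -0.1 0.1 0 0.6; 0 0 0 0 0 0 0.6; 0 0 0 0 0 0 0; 0 0 0 0 0 0 0; 0 0 0 0 0 0 0; 0 0 0 0 0 0 0; 0 0 0 0 0 0 0; 0 0 0 0 0 0 0; 0 0 0 0 0 0 0", newtons=30)

```text
time: 28.3
position: [0.6704, 0.1994, 0.086]
tool_rot: [0.857, 0.515, 0.001, 0.0]
ft_force: [0.2, 0.3, 1.8]
grip_width: 0.017
grip_force: 30.0
```

Run:
```python
from chk import *
p,M,o=cur();g=p+.051*M[:,2];print(o['time'],g,M[2],o['ft_force'],o['grip_width'],o['grip_force'])
s=plan([(g+[0,0,.12],M,0,20,0),([.522,.0385,.16],down(62),0,20,2)])
```

```text
28.3 [0.6705 0.1995 0.035 ] [ 0.0018  0.0016 -1.    ] [0.2013 0.2607 1.7673] 0.01698059948350888 30.000926521606743
0 0 -20 0 0 0 0; 0.1 0.1 -20 0 0 0 0; 0 0 -20 0 0 0 0; 0 0 -20 0 0 0 0; 0.1 0.1 -20 0 0 0 0; 0 0 -20 0 0 0 0; -19.2 -5 -0.5 0 0 0 0; -19.3 -5.1 -0.5 0 0 0 0; -19.2 -5 -0.5 0 0 0 0; -19.3 -5.1 -0.5 0 0 0 0

-19.2 -5 -0.5 0 0 0 0; -19.3 -5.1 -0.5 0 -0.1 0 0; -19.2 -5 -0.5 0.1 0 0 0; -19.3 -5.1 -0.4 0 0 0 0; -19.2 -5 -0.5 0 0 0 0; -19.3 -5.1 -0.4 0 0 0 0; -19.2 -5 -0.5 0 0 0 0; 0 0 0 0 0 0 0; 0 0 0 0 0 0 0
```

send_rows(deltas="0 0 -10 0 0 0 0; 0.1 0.1 -25 0 0 0 0; 0 0 -25 0 0 0 0; 0 0 -20 0 0 0 0; 0.1 0.1 -20 0 0 0 0; 0 0 -20 0 0 0 0; -19.2 -5 -0.5 0 0 0 0; -19.3 -5.1 -0.5 0 0 0 0; -19.2 -5 -0.5 0 0 0 0; -19.3 -5.1 -0.5 0 0 0 0")

```text
time: 29.55
position: [0.6159, 0.1404, 0.2081]
tool_rot: [0.857, 0.515, 0.001, 0.0]
ft_force: [0.4, -0.0, -1.4]
grip_width: 0.0172
grip_force: 30.0
```

send_rows(deltas="-19.2 -5 -0.5 0 0 0 0; -19.3 -5.1 -0.5 0 -0.1 0 0; -19.2 -5 -0.5 0.1 0 0 0; -19.3 -5.1 -0.4 0 0 0 0; -19.2 -5 -0.5 0 0 0 0; -19.3 -5.1 -0.4 0 0 0 0; -19.2 -5 -0.5 0 0 0 0; 0 0 0 0 0 0 0; 0 0 0 0 0 0 0")

```text
time: 30.68
position: [0.5225, 0.0384, 0.211]
tool_rot: [0.857, 0.515, 0.0, 0.0]
ft_force: [-0.4, 0.4, -0.6]
grip_width: 0.0175
grip_force: 30.0
```

Run:
```python
from chk import *
p,M,o=cur();g=p+.051*M[:,2];print(o['time'],g,M[2],o['ft_force'],o['grip_width'],o['grip_force'])
c=shot('scene');save(c,'s6.png');cv2.imwrite('pics/s6c.png',cv2.resize(c['image'][170:370,230:470,::-1],(720,600)))
P=c['W'];C=g[:2];d=np.hypot(P[...,0]-C[0],P[...,1]-C[1])
m=c['ok']&(d<.055)&(abs(P[...,2]-(g[2]-.025))<.012);q=P[m];A=np.c_[q[:,:2]-C,np.ones(len(q))];k=np.linalg.lstsq(A,q[:,2],rcond=None)[0]
print('lid pts',len(q),'tilt',k,'ext',np.percentile(q,1,0),np.percentile(q,99,0))
H=cv2.cvtColor(c['image'],cv2.COLOR_RGB2HSV).astype(int);S=np.array([.522,.0385]);d=np.hypot(P[...,0]-S[0],P[...,1]-S[1])
for nm,mm in(('blue',(H[...,0]>100)&(H[...,0]<130)),('red',((H[...,0]<8)|(H[...,0]>172)))):
    s=P[mm&(H[...,1]>150)&c['ok']&(d<.14)&(d>.06)&(P[...,2]>.04)&(P[...,2]<.1)];print(nm,len(s),s.mean(0),np.percentile(s[:,2],[3,97]),np.degrees(np.arctan2(*(s.mean(0)[:2]-S)[::-1])))
z=P[c['ok']&(d<.05)&(abs(P[...,2]-.072)<.004)&(d>.03)]; print(len(z)); 
from meas import circ
if len(z)>20: f=circ(z,.0375);print('small rim',f.x,np.median(abs(f.fun)))
```

```text
30.675 [0.5225 0.0385 0.16  ] [ 0.0006  0.0006 -1.    ] [-0.3783  0.3967 -0.6031] 0.01750839685531837 30.000158390030265
lid pts 721 tilt [-0.0073 -0.0094  0.1345] ext [ 0.4813 -0.0009  0.1304] [0.5639 0.08   0.1457]
blue 218 [0.4933 0.1408 0.062 ] [0.0519 0.0679] 105.65241244613182
red 175 [0.5725 0.1301 0.0754] [0.065 0.08 ] 61.139045180141835
254
small rim [0.5223 0.04  ] 0.001134892919170103
```

View pics/s6c.png

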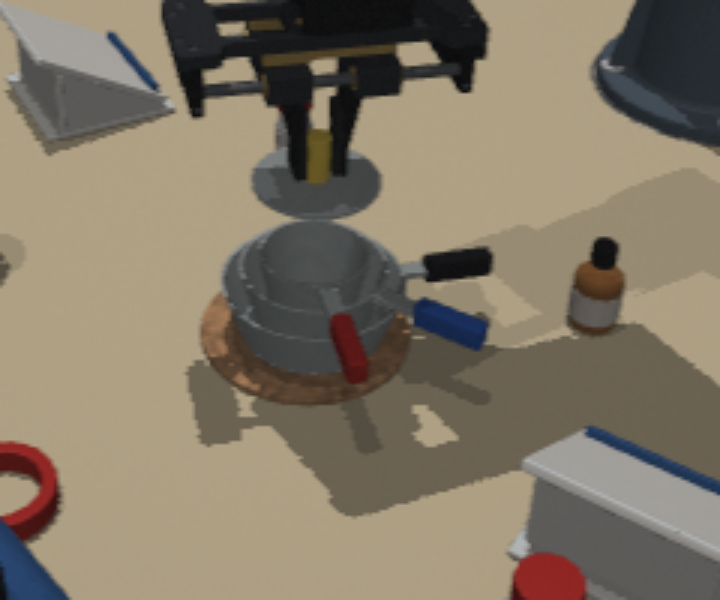

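The crop shows the fan of black (455,262), blue (450,322) and red (348,348) handles with the lid held level above. Angles are 152, 106 and 61 degrees, and the lid is centred within 1–2 mm. I'm lowering.

send_rows(deltas="0 0 8 0 0 0 0; 0 0 11 0 0 0 0; 0 0 11 0 0 0 0; 0 0 11 0 0 0 0; 0 0 8 0 0 0 0; 0 0 3 0 0 0 0; 0 0 1 0 0 0 0; 0 0 1 0 0 0 0; 0 0 0 0 0 0 0")

```text
time: 31.85
position: [0.5221, 0.0385, 0.157]
tool_rot: [0.857, 0.515, 0.0, 0.0]
ft_force: [0.5, 0.3, -0.8]
grip_width: 0.0168
grip_force: 30.0
```

send_rows(deltas="0 0 1 0 0 0 0; 0 0 0 0 0 0 0")

```text
time: 32.1
position: [0.5219, 0.0385, 0.1559]
tool_rot: [0.857, 0.515, -0.0, -0.0]
ft_force: [0.7, 0.2, -0.9]
grip_width: 0.0171
grip_force: 30.0
```

send_rows(deltas="0 0 1 0 0 0 0; 0 0 0 0 0 0 0")

```text
time: 32.35
position: [0.522, 0.0385, 0.155]
tool_rot: [0.857, 0.515, -0.0, -0.0]
ft_force: [-0.9, -0.0, 0.4]
grip_width: 0.0173
grip_force: 30.0
```

send_rows(deltas="0 0 0.5 0 0 0 0; 0 0 0 0 0 0 0")

```text
time: 32.6
position: [0.522, 0.0385, 0.1549]
tool_rot: [0.857, 0.515, -0.0, -0.0]
ft_force: [-1.6, 0.2, 5.1]
grip_width: 0.0171
grip_force: 30.0
```

send_rows(deltas="0 0 0 0 0 0 0.5; 0 0 0 0 0 0 0.5; 0 0 0 0 0 0 0.5; 0 0 0 0 0 0 0.5; 0 0 -8 0 0 0 0.5; 0 0 -20 0 0 0 0.5; 0 0 -40 0 0 0 0.5; 0 0 -40 0 0 0 0.5; 0 0 -40 0 0 0 0.5; 0 0 0 0 0 0 0.5")

```text
time: 33.85
position: [0.5237, 0.0383, 0.3061]
tool_rot: [0.857, 0.515, 0.003, 0.003]
ft_force: [-0.3, 0.4, -0.7]
grip_width: 0.0435
grip_force: 0.0
```

Run:
```python
from chk import *
p,M,o=cur();print(o['time'],p,o['ft_force'],o['grip_width'])
c=shot('scene');save(c,'s7.png');cv2.imwrite('pics/s7c.png',cv2.resize(c['image'][190:370,230:446,::-1],(720,600)))
P=c['W'];C=np.array([.522,.039]);d=np.hypot(P[...,0]-C[0],P[...,1]-C[1])
q=P[c['ok']&(d<.048)&(d>.012)&(abs(P[...,2]-.078)<.006)];A=np.c_[q[:,:2]-C,np.ones(len(q))];k=np.linalg.lstsq(A,q[:,2],rcond=None)[0]
print('lid',len(q),k,np.percentile(q,1,0),np.percentile(q,99,0))
```

```text
33.85 [0.5237 0.0383 0.3061] [-0.3058  0.4051 -0.7479] 0.04348135572977577
lid 735 [-0.0079 -0.0069  0.0776] [ 0.4814 -0.0017  0.073 ] [0.5632 0.0801 0.0799]
```

View pics/s7c.png

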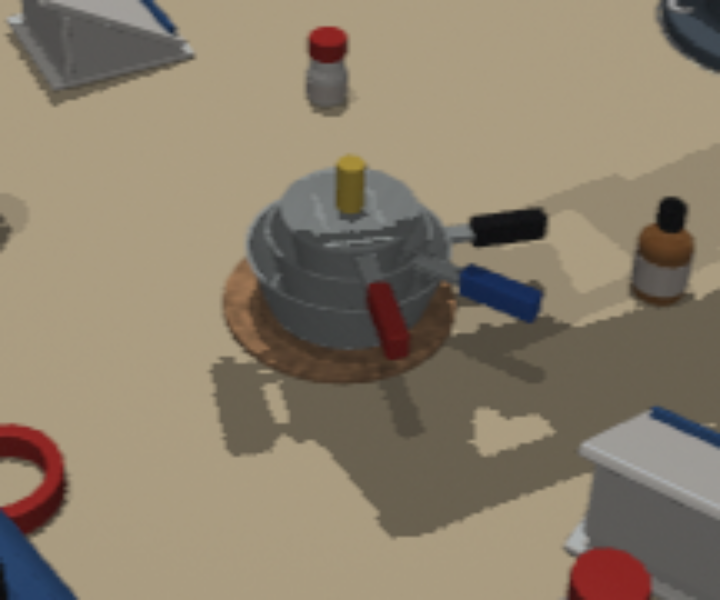

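The lid sits flat on the stack (knob at crop 350,185), the handles are fanned and nothing is being touched. I'm handing in.

```bash
python3 -c "
from rig import robot
print(robot.hand_in())"
```

```text
the job is handed in; nothing more can be done
None
```

The job is handed in at about 34 s of the 72 s allowed: medium, small and lid are nested in order in the large pan on its mat, handles fanned at about 152°, 106° and 61°, lid flat, gripper clear and the bystanders not touched.

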